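# Touch-dry check on painted plaster casts

### The job

Check by touch whether the paint has dried on two of the plaster casts on the drying board: rest the fingertips lightly on top of the coral-pink scallop shell for about half a second and lift off, then do the same on the dark blue fish, the paler piece first so that no dark paint is carried onto it. Do not press hard, and do not pinch, shift or lift the casts. Touch none of the other casts or the painting things around them, and finish with the hand raised well clear, about 10 cm or more above the casts.

Things in the scene. Friction and masses are not known exactly. Their poses are not given: they have to be found in the camera images.
- coral_shell_top (a point): crown of the coral-pink scallop shell (touched first): rigid flat-backed plaster cast, ribbed dome 70 x 74 mm, 30 mm high, 0.1 kg, loose on the board. This is its centre and highest point, 42 mm above the table; z up. The dome falls 1 mm within 8 mm of it; wide-open fingers would pass either side. It is rock hard: descend the last 15 mm at 10 mm/s or slower and stop at first contact. Over 30 N or a 6 mm shift spoils it
- blue_fish_top (a point): crown of the dark navy-blue fish (touched second): rigid flat-backed plaster cast, oval domed body 60 (x) x 42 mm plus a forked tail at +x (76 mm long in all), 28 mm high, 0.07 kg, loose on the board. This is the centre and highest point of the body, 40 mm above the table; z up. The dome falls 2 mm within 8 mm of it. Same limits as the shell
- coral_shell: the coral-pink scallop shell itself; origin at the centre of its underside, z up, x from the small hinge ears to the fan edge
- blue_fish: the dark blue fish itself; origin at the centre of the body's underside, z up, x from snout to tail
- white_shell: bystander: bare white plaster shell, the same shape and size as the coral one, on the board; origin at the centre of its underside
- coral_fish: bystander: coral-pink fish, the same shape and size as the blue one, on the board; origin at the centre of the body's underside
- white_star: bystander: bare white plaster starfish, 76 mm across, 19 mm high, on the board; origin at the centre of its underside
- paint_jar: bystander: round closed jar of red paint with a white cap, 46 mm diameter, 55 mm high, on the board; origin at the centre of its underside
- board: plywood drying board, fixed, 250 (x) x 360 (y) mm, top 12 mm above the table; origin at the centre of its underside. Five casts and the jar lie on it in two rows of three, about 110 mm apart, which is which changes
- egg_tray: bystander: grey-brown moulded-pulp egg tray used as a palette, fixed, 259 (x) x 306 (y) mm, 44 mm high, on the table left of the board (+y); origin at the centre of its underside
- water_pot: bystander: black water pot, 100 mm diameter, 95 mm high, with brushes standing in it up to 185 mm high, right of the board (-y); origin at the centre of its underside
- brush: bystander: thin paint brush lying on the table, 175 mm long along x, 11 mm thick; origin under its middle
- paint_bottle: bystander: green paint bottle with a white cap, 60 mm diameter, 165 mm high, right of the board and further from the robot; origin at the centre of its underside
Not all that is in view belongs to the job. There is more than one size of the blue_fish; the job needs the largest.

How it is judged:
By the outcome, as a careful person would: the job done as asked, in the order asked, and still so for the second after the job is handed in, with the robot touching nothing.
It also fails if it takes over 48 s, if anything falls off the work surface, if the arm or the gripper's body presses on something with over 40 N, if the wrist force passes 120 N, or if a joint passes its speed limit or range.

### The arm

A 6-joint arm with a two-finger parallel gripper is mounted at the origin on the work surface. World frame = base frame: x ahead of the robot, y to its left, z up, the work surface at z = 0. Lengths are in m, angles in rad, forces in N, time in s.
With the tool pointing down it reaches from about 0.425 to 1.125 m from the base axis. Payload 14.9 kg.
Tool frame: the origin (TCP) lies at the very end of the fingers, on their centre line; the grasp point (between the pads) lies 19 mm behind it; z points along the fingers, y is the line along which they close (so a half turn about z gives the same grasp; the last joint's range is limited). The gripper opens to 91 mm and grips with 3 to 60 N. Pads are 32 mm wide; open, the fingers measure 118 mm over their backs; the gripper's body (76 mm by 178 mm) begins 60 mm behind the grasp point.
Start: joints at [-1.139, 0.379, 1.734, -0, 1.028, -0.033], TCP at [0.314, -0.626, 0.214] pointing down, gripper open.
Joint ranges: [-2.77, 2.77], [-0.74, 2.19], [0, 2.66], [-1.06, 4.2], [0.31, 2.87], [-3.08, 3.08]. Speed limits (rad/s): [1.89, 1.89, 2.39, 3.14, 3.14, 3.14].

### API

Orientations are given as a 3x3 rotation matrix whose columns are the frame's x, y, z axes.
In Python, from station import manip, read_camera, get_calibration, job gives the robot as it stands. The module is installed in compiled form; this text tells all that it offers.
- The arm moves only by the tool apply_moves, never from a script. Its argument "rows" is text: rows parted by semicolons, each of 7 numbers parted by spaces: the shift along the world's x, y, z in m, then the turn, a rotation vector about the world's x, y, z in rad, then the finger opening in m, from 0 to 0.0912. A call has 1 to 12 rows; each row is the pose to reach, as a shift and turn from the pose commanded when the call began; what a row does not reach only later rows make up. A row lasts 1/8 s, in which the tool goes at most 62.5 mm and 10.7 degrees, less where a joint would pass 70% of its speed; a pose out of reach is approached as far as the arm can. A call with a gripper value outside its range is refused whole. The fingers move at their own pace and stop on an object; "grip_force" is the grip in N (left out, the last holds). Time passes only in rows, so rows that repeat a pose let the fingers close. It gives the time, the measured TCP pose, the force, the opening and the grip force at its end, in the units of the state.
- manip.state(): the state, without advancing time (a new reading comes with each control period).
- read_camera(name): name is "scene" or "top" or "wrist"; returns (picture, depth): 480x640x3 uint8, red, green, blue; 480x640 float32, m along the optical axis (not along the pixel's ray), 0 where there is no reading.
- get_calibration(name): a dict with "vfov" (degrees; the focal length in pixels is half the picture's height over the tangent of half this angle, whatever the lens; pixels are square), "cx", "cy" (the principal point, pixels), "cam_to_world" (4x4, takes a point from camera to world coordinates); the wrist camera has in their place "T_tool_cam" (4x4, takes a point from camera to tool coordinates, whose origin is the TCP and whose axes are the flange's). Camera axes: x right, y up, looking along -z (the intrinsics and any distortion apply to the point x, -y, -z); pixel columns grow to the right and rows downward; lengths in m; the calibration is good to about 2 mm. A picture is of the moment at which its call begins: read the wrist's pose just before it. get_calibration takes no time and is no camera call.
- job.hand_in(): hands the job in; it is judged then, once.
The state is a dict: "time": time; "joint_pos": joint angles; "qd": joint speeds; "effort": joint torques, N m; "position": TCP position; "eef_rot": TCP orientation; "wrist_force": force on the tool from outside, world axes, zero at the start; "moment": the same for the moment, N m; "gripper_width": finger opening in m; "grip_force": force on a finger pad.
Only numpy, scipy, OpenCV 4.12 (cv2) and the standard library are available. Lean on these libraries where they do the work, as an engineer would, in place of code of your own. Each camera call takes 0.05 s, during which the arm holds its last target. There are 200 camera calls.

## Working session

There is one attempt and no reset: what is moved stays moved. The work goes in short steps, Python scripts to look and compute and a tool call to move; the robot and the scene stay as the last step left them, time stands still between calls to the robot, and variables do not carry over. Pictures are saved under pics/ and viewed, at most 10 in all, crops included, and the job is handed in when it is done.

Besides the shell and the picture viewer there is one more tool, called after ">>>" as name(argument=value, ...) on one line, values as JSON. apply_moves: Moves the arm, as the interface text tells. Its arguments: {"type":"object","properties":{"rows":{"type":"string"},"grip_force":{"type":"number"}},"required":["rows"]}

```bash
mkdir -p pics
cat > h.py <<'E'
import numpy as np, cv2
from station import manip, read_camera, get_calibration, job
def K(c): 
    f=240/np.tan(np.radians(c['vfov'])/2); return f
def world(c,u,v,d):
    f=K(c); p=np.array([(u-c['cx'])/f*d, -(v-c['cy'])/f*d, -d,1]); return (c['cam_to_world']@p)[:3]
def cloud(c,D):
    v,u=np.mgrid[:480,:640]; f=K(c)
    P=np.stack([(u-c['cx'])/f*D,-(v-c['cy'])/f*D,-D,np.ones_like(D)],-1); return (P@c['cam_to_world'].T)[...,:3]
E
python3 - <<'E'
from h import *
for n in ('scene','top'):
    im,D=read_camera(n); c=get_calibration(n); np.savez(n,im=im,D=D)
    cv2.imwrite(f'pics/{n}.png',im[...,::-1]); print(n,c)
print(get_calibration('wrist')); print(manip.state())
E
```

```text
scene {'vfov': 53.695239057055815, 'cx': 317.5398457015698, 'cy': 240.61597299477572, 'cam_to_world': array([[ 0.66198905, -0.5268783 ,  0.53307575,  1.10083183],
       [ 0.74934033,  0.44995618, -0.48582766, -0.48646306],
       [ 0.01611133,  0.72106775,  0.69267722,  0.80396485],
       [ 0.        ,  0.        ,  0.        ,  1.        ]])}
top {'vfov': 52.930306931284214, 'cx': 314.45848184681904, 'cy': 248.0605811978092, 'cam_to_world': array([[-2.43996862e-02,  9.92385207e-01, -1.20732168e-01,
         3.31540465e-01],
       [-9.99701207e-01, -2.43982722e-02,  1.49016891e-03,
         5.36201559e-02],
       [-1.46683472e-03,  1.20732454e-01,  9.92684000e-01,
         1.51830995e+00],
       [ 0.00000000e+00,  0.00000000e+00,  0.00000000e+00,
         1.00000000e+00]])}
{'vfov': 62.815282202690256, 'cx': 322.98215274029474, 'cy': 239.5490464221412, 'T_tool_cam': array([[ 4.89148717e-04,  9.55725290e-01,  2.94259972e-01,
         8.33163008e-02],
       [ 9.99999878e-01, -4.47754250e-04, -2.08042557e-04,
        -1.26823692e-04],
       [-6.70753805e-05,  2.94260038e-01, -9.5
[... 253 characters left out ...]
3.33253198e-02]), 'qd': array([-3.44399172e-04, -8.80365497e-04, -1.67397098e-03, -3.74526652e-04,
        7.34028605e-05,  3.23344091e-04]), 'effort': array([-2.12272374e-03, -7.65036106e+01, -4.35289550e+01,  6.51684240e-02,
        3.98066500e-02,  5.94999463e-06]), 'position': array([ 0.31363161, -0.62542066,  0.21334524]), 'eef_rot': array([[ 8.93893404e-01,  4.48279398e-01, -4.05389060e-04],
       [ 4.48279580e-01, -8.93892965e-01,  8.86618438e-04],
       [ 3.50783502e-05, -9.74270011e-04, -9.99999525e-01]]), 'wrist_force': array([ 0.25325055, -0.21835172,  0.28498815]), 'moment': array([-0.00596438, -0.04996922,  0.00064481]), 'grip_force': 0.0, 'gripper_width': 0.09109229677941437}
```

View pics/top.png

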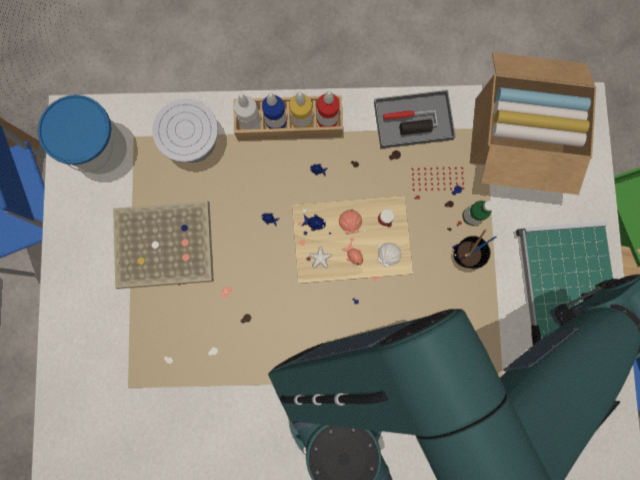

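View pics/scene.png

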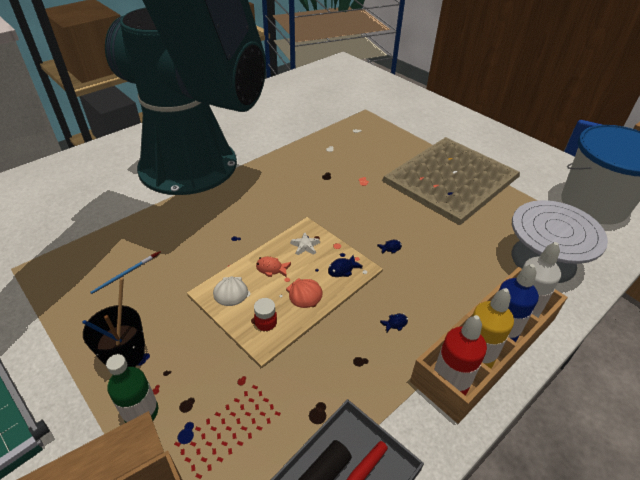

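```bash
cat > m.py <<'E'
from h import *
cs=[]
for n in ('top','scene'):
    d=np.load(n+'.npz'); im,D=d['im'],d['D']; c=get_calibration(n); P=cloud(c,D)
    hsv=cv2.cvtColor(im,cv2.COLOR_RGB2HSV)
    for nm,m in (('coral',((hsv[...,0]<12)&(hsv[...,1]>110)&(hsv[...,2]>120))),('blue',((hsv[...,0]>100)&(hsv[...,0]<135)&(hsv[...,1]>120)))):
        m=m&(P[...,0]>.45)&(P[...,0]<.95)&(abs(P[...,1])<.35)&(P[...,2]<.1)
        k,L,S,C=cv2.connectedComponentsWithStats(m.astype(np.uint8))
        for i in range(1,k):
            if S[i,4]>40:
                q=P[L==i]; q=q[abs(q[:,2])<.06]
                # top: area centre ray at z=0.03
                u,v=C[i]; f=K(c); r=c['cam_to_world'][:3,:3]@np.array([(u-c['cx'])/f,-(v-c['cy'])/f,-1]); o=c['cam_to_world'][:3,3]
                print(n,nm,C[i].round(1),S[i],'zmax',np.percentile(q[:,2],[50,98]).round(4),'bbox',q.min(0).round(3),q.max(0).round(3),'ray',(o+r*(.025-o[2])/r[2]).round(4))
                t=q[q[:,2]>np.percentile(q[:,2],98)-.006]; print('    topmean',t.mean(0).round(4))
    x=(260,160,440,295) if n=='top' else (180,200,420,380)
    cv2.imwrite(f'pics/{n}_c.png',cv2.resize(im[x[1]:x[3],x[0]:x[2],::-1],(800,600),interpolation=cv2.INTER_CUBIC))
E
python3 m.py
```

```text
top coral [399.1 114.3] [384 111  31   8 148] zmax [0.0369 0.044 ] bbox [ 0.926 -0.279  0.028] [ 0.949 -0.181  0.046] ray [ 0.9414 -0.2323  0.025 ]
    topmean [ 0.9354 -0.2278  0.0405]
top coral [350.1 220.9] [339 210  23  24 396] zmax [0.0331 0.0455] bbox [ 0.558 -0.098  0.009] [ 0.634 -0.028  0.051] ray [ 0.5963 -0.0626  0.025 ]
    topmean [ 0.5967 -0.0623  0.0422]
top coral [354.6 256. ] [347 248  16  17 193] zmax [0.0335 0.0453] bbox [ 0.459 -0.095  0.012] [ 0.512 -0.05   0.049] ray [ 0.4853 -0.073   0.025 ]
    topmean [ 0.4847 -0.0756  0.0423]
top blue [317.  168.9] [311 165  14   9  78] zmax [0.0172 0.0245] bbox [0.756 0.014 0.002] [0.785 0.056 0.027] ray [0.7669 0.0371 0.025 ]
    topmean [0.7709 0.0393 0.0212]
top blue [268.4 217.9] [263 214  13   9  79] zmax [0.0169 0.0244] bbox [0.601 0.174 0.007] [0.628 0.212 0.026] ray [0.6122 0.1938 0.025 ]
    topmean [0.6142 0.1981 0.0209]
top blue [314.5 222.3] [304 216  21  14 162] zmax [0.0343 0.043 ] bbox [0.574 0.02  0.015] [0.616 0.082 0.046] ray [0.5945 0.0492 0.025 ]
    topmean [0.592  0.0451 0.0397]
scene coral [271.7 264.
[... 362 characters left out ...]
al [368.  461.8] [349 442  38  38 422] zmax [0.0384 0.0412] bbox [ 0.929 -0.262  0.033] [ 0.948 -0.18   0.043] ray [ 0.9365 -0.2167  0.025 ]
    topmean [ 0.9391 -0.2217  0.0384]
scene blue [390.8 246. ] [378 240  23  13 168] zmax [0.0134 0.0235] bbox [0.593 0.165 0.002] [0.634 0.21  0.025] ray [0.627 0.179 0.025]
    topmean [0.6201 0.195  0.0199]
scene blue [342.8 266.8] [329 257  32  19 361] zmax [0.0296 0.0414] bbox [0.586 0.014 0.014] [0.623 0.09  0.043] ray [0.6017 0.0468 0.025 ]
    topmean [0.5986 0.0412 0.0386]
scene blue [395.4 321.7] [381 314  26  17 249] zmax [0.0139 0.0232] bbox [0.753 0.006 0.004] [0.791 0.053 0.024] ray [0.7807 0.023  0.025 ]
    topmean [0.7758 0.0371 0.0201]
```

View pics/top_c.png

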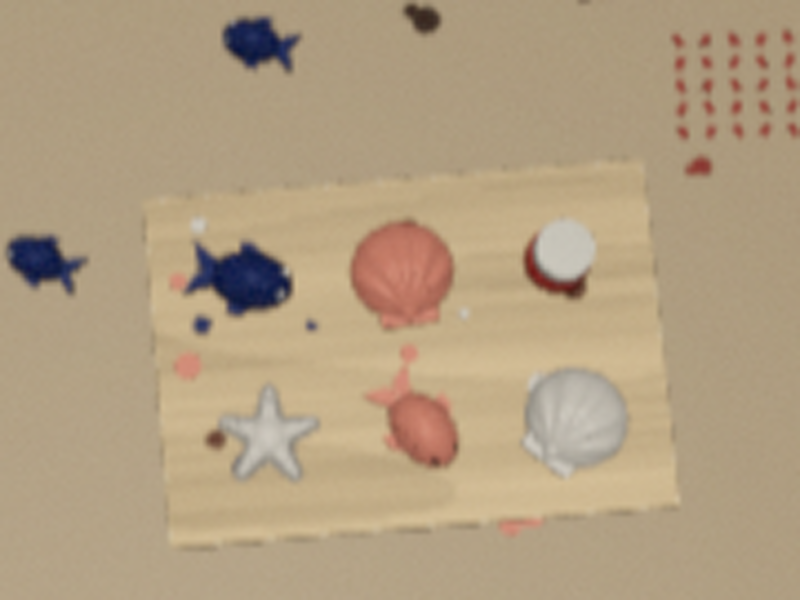

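Coral pieces: the shell at top px (350,221) is a ribbed dome with ears. The coral piece at (355,256) has a tail, so it is a fish, and the shell at (389,254) is white. The target is therefore (350,221).

Blue fish: (315,222) is on the board, about 21 px long and 40 mm high. The ones at (318,169) and (270,218) are about 13 px long and 20 mm high, lying off the board. The largest is (315,222), and the crop confirms it. I'll move over the board with closed fingers and refine the positions with the wrist camera.

>>> apply_moves(rows="0.02 0.04 0.046 0 0 0 0; 0.045 0.095 0.05 0 0 0 0; 0.07 0.15 0.05 0 0 0 0; 0.095 0.205 0.05 0 0 0 0; 0.12 0.26 0.05 0 0 0 0; 0.145 0.315 0.05 0 0 0 0; 0.17 0.37 0.05 0 0 0 0; 0.195 0.425 0.05 0 0 0 0; 0.22 0.48 0.05 0 0 0 0; 0.245 0.535 0.05 0 0 0 0; 0.27 0.59 0.05 0 0 0 0; 0.286 0.616 0.05 0 0 0 0", grip_force=3)

```text
time: 1.6
position: [0.6003, -0.0071, 0.2637]
eef_rot: [[0.893, 0.45, -0.0], [0.45, -0.893, 0.0], [-0.0, -0.0, -1.0]]
wrist_force: [-0.7, -0.3, 0.1]
gripper_width: 0.0003
grip_force: 0.0
```

>>> apply_moves(rows="0 0 0 0 0 0 0; 0 0 0 0 0 0 0; 0 0 0 0 0 0 0")

```text
time: 1.98
position: [0.5993, -0.0106, 0.2639]
eef_rot: [[0.894, 0.447, -0.0], [0.447, -0.894, -0.0], [-0.0, -0.0, -1.0]]
wrist_force: [0.3, -0.5, -0.5]
gripper_width: 0.0005
grip_force: 0.0
```

```bash
cat > w.py <<'E'
from h import *
import sys
s=manip.state(); im,D=read_camera('wrist'); c=dict(get_calibration('wrist'))
T=np.eye(4); T[:3,:3]=s['eef_rot']; T[:3,3]=s['position']; c['cam_to_world']=T@c['T_tool_cam']
print(s['time'],s['position'].round(4),s['eef_rot'].round(3).tolist(),s['gripper_width'],s['wrist_force'].round(2),s['joint_pos'].round(2))
P=cloud(c,D); hsv=cv2.cvtColor(im,cv2.COLOR_RGB2HSV)
cv2.imwrite(f'pics/wrist{sys.argv[1]}.png',im[...,::-1])
for nm,m in (('coral',((hsv[...,0]<12)&(hsv[...,1]>110)&(hsv[...,2]>100))),('blue',((hsv[...,0]>100)&(hsv[...,0]<135)&(hsv[...,1]>120)))):
    m=m&(D>0)&(P[...,2]>.016)&(P[...,2]<.08)
    k,L,S,C=cv2.connectedComponentsWithStats(m.astype(np.uint8))
    for i in range(1,k):
        if S[i,4]>400:
            q=P[L==i]; z=np.percentile(q[:,2],99)
            t=q[q[:,2]>z-.006]; g=q[abs(q[:,2]-.022)<.003]
            (e,ax,an)=cv2.minAreaRect(q[:,:2].astype(np.float32)*1000)
            print(nm,C[i].round(),S[i],'z99',z.round(4),'topmean',t.mean(0).round(4),'bbox',q.min(0).round(3),q.max(0).round(3),'rect',np.round(e,1),np.round(ax,1),round(an))
            A=np.c_[t[:,0]**2,t[:,1]**2,t[:,0]*t[:,1],t[:,:2],np.ones(len(t))]; k_=np.linalg.lstsq(A,t[:,2],rcond=None)[0]
            print('   quadfit apex',np.linalg.solve([[2*k_[0],k_[2]],[k_[2],2*k_[1]]],-k_[3:5]).round(4))
E
python3 w.py 1
```

```text
1.975 [ 0.5993 -0.0106  0.2639] [[0.894, 0.447, -0.0], [0.447, -0.894, -0.0], [-0.0, -0.0, -1.0]] 0.0005268588384659126 [ 0.33 -0.53 -0.54] [-0.06  0.17  1.91 -0.    1.07  1.05]
coral [365. 221.] [ 333  188   66   70 3462] z99 0.0412 topmean [ 0.601  -0.0611  0.038 ] bbox [ 0.559 -0.097  0.016] [ 0.635 -0.025  0.043] rect [598.1 -61.9] [74.  72.6] 6
   quadfit apex [ 0.5999 -0.0616]
blue [358.  12.] [344   0  28  28 503] z99 0.021 topmean [0.7736 0.0405 0.0183] bbox [0.763 0.027 0.016] [0.785 0.055 0.022] rect [773.9  40.5] [28.5 20.1] 67
   quadfit apex [0.774 0.041]
blue [143.  90.] [131  77  26  28 440] z99 0.0212 topmean [0.6178 0.1985 0.0182] bbox [0.607 0.186 0.016] [0.629 0.213 0.022] rect [617.3 199.1] [28.  20.5] 58
   quadfit apex [0.6173 0.1992]
blue [270. 175.] [ 232  140   67   62 2023] z99 0.0399 topmean [0.5962 0.0451 0.0368] bbox [0.572 0.017 0.016] [0.623 0.09  0.041] rect [597.6  51.8] [71.3 52. ] 77
   quadfit apex [0.5956 0.045 ]
```

View pics/wrist1.png

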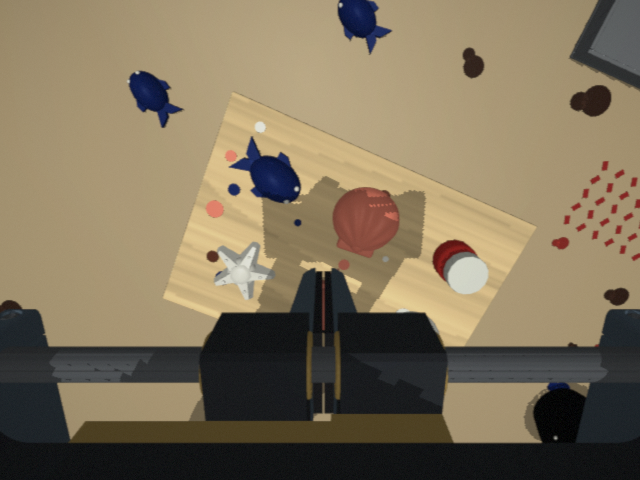

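The wrist view shows the coral shell at (365,221) and the large navy fish at (270,178). Their crowns are at about (0.599,-0.062) and (0.5955,0.0445). Next I'll descend over the shell.

>>> apply_moves(rows="0 -0.051 0 0 0 0 0; 0 -0.051 -0.03 0 0 0 0; 0 -0.051 -0.07 0 0 0 0; 0 -0.051 -0.11 0 0 0 0; 0 -0.051 -0.15 0 0 0 0; 0 -0.051 -0.175 0 0 0 0; 0 -0.051 -0.19 0 0 0 0; 0 -0.051 -0.198 0 0 0 0; 0 -0.051 -0.2 0 0 0 0; 0 -0.051 -0.2 0 0 0 0; 0 -0.051 -0.2 0 0 0 0")

```text
time: 3.4
position: [0.6002, -0.0608, 0.0646]
eef_rot: [[0.894, 0.448, 0.001], [0.448, -0.894, -0.0], [0.001, 0.001, -1.0]]
wrist_force: [-0.3, -0.6, 0.2]
gripper_width: 0.0005
grip_force: 0.0
```

>>> apply_moves(rows="0 0 -0.0015 0 0 0 0; 0 0 -0.003 0 0 0 0; 0 0 -0.0045 0 0 0 0; 0 0 -0.006 0 0 0 0; 0 0 -0.007 0 0 0 0; 0 0 -0.008 0 0 0 0; 0 0 -0.009 0 0 0 0; 0 0 -0.01 0 0 0 0; 0 0 -0.011 0 0 0 0; 0 0 -0.012 0 0 0 0; 0 0 -0.013 0 0 0 0; 0 0 -0.014 0 0 0 0")

```text
time: 4.9
position: [0.5997, -0.0608, 0.0498]
eef_rot: [[0.894, 0.448, -0.0], [0.448, -0.894, 0.0], [-0.0, -0.0, -1.0]]
wrist_force: [-0.3, 0.2, 0.3]
gripper_width: 0.0006
grip_force: 0.0
```

```bash
python3 w.py 2
```

```text
4.9 [ 0.5997 -0.0608  0.0498] [[0.894, 0.448, -0.0], [0.448, -0.894, 0.0], [-0.0, -0.0, -1.0]] 0.0006293758432537925 [-0.33  0.25  0.35] [-0.14  0.47  1.98  0.    0.69  0.97]
coral [326. 261.] [ 261  214  130  129 8573] z99 0.0392 topmean [ 0.6086 -0.0587  0.036 ] bbox [ 0.563 -0.098  0.016] [ 0.635 -0.026  0.079] rect [601. -60.] [68.3 71.9] 63
   quadfit apex [ 0.6008 -0.062 ]
coral [515. 336.] [482 316  63  30 775] z99 0.0432 topmean [ 0.6202 -0.1615  0.0396] bbox [ 0.61  -0.181  0.017] [ 0.627 -0.15   0.044] rect [ 620.9 -163.5] [ 9.4 33.2] 25
   quadfit apex [ 0.6127 -0.1672]
blue [125. 187.] [  40  110  154  134 9557] z99 0.0395 topmean [0.597  0.0438 0.0366] bbox [0.57  0.015 0.016] [0.625 0.092 0.041] rect [597.2  52.1] [74.8 54.4] 79
   quadfit apex [0.5955 0.0447]
```

>>> apply_moves(rows="0 0 -0.001 0 0 0 0; 0 0 -0.002 0 0 0 0; 0 0 -0.003 0 0 0 0; 0 0 -0.004 0 0 0 0; 0 0 -0.005 0 0 0 0")

```text
time: 5.58
position: [0.5998, -0.0607, 0.0449]
eef_rot: [[0.894, 0.448, -0.0], [0.448, -0.894, -0.0], [-0.0, 0.0, -1.0]]
wrist_force: [0.4, 0.0, -1.2]
gripper_width: 0.0007
grip_force: 0.0
```

>>> apply_moves(rows="0 0 -0.0005 0 0 0 0; 0 0 -0.001 0 0 0 0")

```text
time: 5.82
position: [0.5998, -0.0608, 0.0439]
eef_rot: [[0.894, 0.448, 0.0], [0.448, -0.894, -0.0], [0.0, 0.0, -1.0]]
wrist_force: [-0.3, 1.1, 0.3]
gripper_width: 0.0005
grip_force: 0.0
```

>>> apply_moves(rows="0 0 -0.0005 0 0 0 0; 0 0 -0.001 0 0 0 0")

```text
time: 6.08
position: [0.5998, -0.0608, 0.0429]
eef_rot: [[0.894, 0.448, -0.0], [0.448, -0.894, 0.0], [0.0, -0.0, -1.0]]
wrist_force: [0.6, 0.0, -0.2]
gripper_width: 0.0009
grip_force: 0.0
```

>>> apply_moves(rows="0 0 -0.0005 0 0 0 0")

```text
time: 6.2
position: [0.5998, -0.0608, 0.0424]
eef_rot: [[0.894, 0.448, 0.0], [0.448, -0.894, -0.0], [0.0, 0.0, -1.0]]
wrist_force: [-0.7, 0.0, 0.5]
gripper_width: 0.0004
grip_force: 0.0
```

>>> apply_moves(rows="0 0 -0.0003 0 0 0 0")

```text
time: 6.32
position: [0.5997, -0.0608, 0.0421]
eef_rot: [[0.894, 0.448, -0.0], [0.448, -0.894, 0.0], [-0.0, -0.0, -1.0]]
wrist_force: [0.7, -0.4, 0.3]
gripper_width: 0.0006
grip_force: 0.1
```

>>> apply_moves(rows="0 0 -0.0003 0 0 0 0")

```text
time: 6.45
position: [0.5998, -0.0608, 0.0419]
eef_rot: [[0.894, 0.448, 0.0], [0.448, -0.894, -0.0], [0.0, 0.0, -1.0]]
wrist_force: [-1.7, -0.0, 0.8]
gripper_width: 0.0001
grip_force: 0.9
```

>>> apply_moves(rows="0 0 -0.0003 0 0 0 0")

```text
time: 6.58
position: [0.5998, -0.0608, 0.0417]
eef_rot: [[0.894, 0.448, 0.0], [0.448, -0.894, -0.0], [0.0, 0.0, -1.0]]
wrist_force: [-1.1, 0.7, 5.4]
gripper_width: 0.0008
grip_force: 2.6
```

Contact at about 5 N. I'll hold for 0.5 s, then lift.

>>> apply_moves(rows="0 0 0 0 0 0 0; 0 0 0 0 0 0 0; 0 0 0 0 0 0 0")

```text
time: 6.95
position: [0.5998, -0.0608, 0.0416]
eef_rot: [[0.894, 0.448, 0.0], [0.448, -0.894, -0.0], [0.0, 0.0, -1.0]]
wrist_force: [-1.3, -0.7, 6.0]
gripper_width: 0.0004
grip_force: 2.7
```

>>> apply_moves(rows="0 0 0 0 0 0 0; 0 0 0.002 0 0 0 0; 0 0 0.006 0 0 0 0; 0 0 0.02 0 0 0 0; 0 0 0.05 0 0 0 0; 0 0 0.06 0 0 0 0; 0 0 0.06 0 0 0 0")

```text
time: 7.82
position: [0.6002, -0.0608, 0.1023]
eef_rot: [[0.894, 0.448, 0.002], [0.448, -0.894, -0.0], [0.001, 0.001, -1.0]]
wrist_force: [-0.9, 0.5, 0.1]
gripper_width: 0.0003
grip_force: 0.0
```

```bash
python3 w.py 3
```

```text
7.825 [ 0.6002 -0.0608  0.1023] [[0.894, 0.448, 0.002], [0.448, -0.894, -0.0], [0.001, 0.001, -1.0]] 0.00034428184822649414 [-0.86  0.5   0.15] [-0.14  0.38  1.98  0.    0.78  0.97]
coral [324. 241.] [ 272  197  106  106 7336] z99 0.0412 topmean [ 0.6043 -0.0603  0.0381] bbox [ 0.559 -0.098  0.016] [ 0.635 -0.026  0.043] rect [598.6 -63.5] [74.9 71.5] 36
   quadfit apex [ 0.5995 -0.0623]
coral [466. 306.] [435 282  70  61 632] z99 0.043 topmean [ 0.6098 -0.1589  0.0397] bbox [ 0.583 -0.184  0.018] [ 0.627 -0.149  0.053] rect [ 608.2 -163.2] [25.4 45.1] 63
   quadfit apex [ 0.6038 -0.1707]
blue [165. 175.] [  98  113  120  107 5960] z99 0.0396 topmean [0.5967 0.0442 0.0367] bbox [0.571 0.015 0.016] [0.625 0.092 0.041] rect [597.5  52.2] [74.4 53.4] 78
   quadfit apex [0.5956 0.0448]
```

The shell is unmoved. Now the fish.

>>> apply_moves(rows="-0.001 0.03 0 0 0 0 0; -0.003 0.07 0 0 0 0 0; -0.0045 0.1053 0 0 0 0 0; -0.0045 0.1053 0 0 0 0 0; -0.0045 0.1053 -0.012 0 0 0 0; -0.0045 0.1053 -0.025 0 0 0 0; -0.0045 0.1053 -0.034 0 0 0 0; -0.0045 0.1053 -0.04 0 0 0 0; -0.0045 0.1053 -0.042 0 0 0 0; -0.0045 0.1053 -0.042 0 0 0 0")

```text
time: 9.12
position: [0.5953, 0.0445, 0.0596]
eef_rot: [[0.894, 0.448, 0.0], [0.448, -0.894, 0.0], [0.0, 0.0, -1.0]]
wrist_force: [-0.3, 0.5, -0.1]
gripper_width: 0.0005
grip_force: 0.0
```

>>> apply_moves(rows="0 0 -0.0012 0 0 0 0; 0 0 -0.0024 0 0 0 0; 0 0 -0.0036 0 0 0 0; 0 0 -0.0048 0 0 0 0; 0 0 -0.006 0 0 0 0; 0 0 -0.007 0 0 0 0; 0 0 -0.008 0 0 0 0; 0 0 -0.009 0 0 0 0; 0 0 -0.01 0 0 0 0; 0 0 -0.011 0 0 0 0; 0 0 -0.012 0 0 0 0; 0 0 -0.013 0 0 0 0")

```text
time: 10.62
position: [0.5953, 0.0446, 0.0465]
eef_rot: [[0.894, 0.448, 0.0], [0.448, -0.894, 0.0], [0.0, 0.0, -1.0]]
wrist_force: [-0.8, -0.9, 0.5]
gripper_width: 0.0005
grip_force: 0.0
```

>>> apply_moves(rows="0 0 -0.0008 0 0 0 0; 0 0 -0.0016 0 0 0 0; 0 0 -0.0024 0 0 0 0; 0 0 -0.0032 0 0 0 0; 0 0 -0.004 0 0 0 0")

```text
time: 11.25
position: [0.5953, 0.0445, 0.0425]
eef_rot: [[0.894, 0.448, -0.0], [0.448, -0.894, 0.0], [-0.0, -0.0, -1.0]]
wrist_force: [-0.6, 0.6, -0.9]
gripper_width: 0.0007
grip_force: 0.0
```

>>> apply_moves(rows="0 0 -0.0005 0 0 0 0; 0 0 -0.001 0 0 0 0")

```text
time: 11.5
position: [0.5953, 0.0445, 0.0415]
eef_rot: [[0.894, 0.448, -0.0], [0.448, -0.894, 0.0], [0.0, -0.0, -1.0]]
wrist_force: [0.3, 0.3, 0.1]
gripper_width: 0.0003
grip_force: 0.0
```

>>> apply_moves(rows="0 0 -0.0005 0 0 0 0")

```text
time: 11.62
position: [0.5953, 0.0445, 0.041]
eef_rot: [[0.894, 0.448, 0.0], [0.448, -0.894, 0.0], [0.0, 0.0, -1.0]]
wrist_force: [0.5, 0.3, 0.7]
gripper_width: 0.0004
grip_force: 0.0
```

>>> apply_moves(rows="0 0 -0.0004 0 0 0 0")

```text
time: 11.75
position: [0.5953, 0.0445, 0.0406]
eef_rot: [[0.894, 0.448, 0.0], [0.448, -0.894, 0.0], [0.0, 0.0, -1.0]]
wrist_force: [0.7, 0.8, 0.5]
gripper_width: 0.0004
grip_force: 0.0
```

>>> apply_moves(rows="0 0 -0.0003 0 0 0 0")

```text
time: 11.88
position: [0.5953, 0.0446, 0.0403]
eef_rot: [[0.894, 0.448, -0.0], [0.448, -0.894, -0.0], [-0.0, -0.0, -1.0]]
wrist_force: [-0.1, -0.5, 0.5]
gripper_width: 0.0007
grip_force: 0.0
```

>>> apply_moves(rows="0 0 -0.0003 0 0 0 0")

```text
time: 12.0
position: [0.5952, 0.0445, 0.04]
eef_rot: [[0.894, 0.448, -0.0], [0.448, -0.894, 0.0], [-0.0, -0.0, -1.0]]
wrist_force: [-0.3, -0.2, 0.6]
gripper_width: 0.0004
grip_force: 0.2
```

>>> apply_moves(rows="0 0 -0.0003 0 0 0 0")

```text
time: 12.12
position: [0.5953, 0.0446, 0.0398]
eef_rot: [[0.894, 0.448, 0.0], [0.448, -0.894, 0.0], [0.0, 0.0, -1.0]]
wrist_force: [-0.4, -0.4, 3.7]
gripper_width: 0.0003
grip_force: 1.5
```

>>> apply_moves(rows="0 0 -0.0002 0 0 0 0")

```text
time: 12.25
position: [0.5953, 0.0446, 0.0397]
eef_rot: [[0.894, 0.448, 0.0], [0.448, -0.894, 0.0], [0.0, 0.0, -1.0]]
wrist_force: [-1.9, -0.9, 5.6]
gripper_width: 0.0008
grip_force: 2.7
```

>>> apply_moves(rows="0 0 0 0 0 0 0; 0 0 0 0 0 0 0; 0 0 0 0 0 0 0; 0 0 0.002 0 0 0 0; 0 0 0.006 0 0 0 0; 0 0 0.02 0 0 0 0; 0 0 0.05 0 0 0 0; 0 0 0.09 0 0 0 0; 0 0 0.14 0 0 0 0; 0 0 0.18 0 0 0 0; 0 0 0.2 0 0 0 0; 0 0 0.2 0 0 0 0")

```text
time: 13.75
position: [0.5957, 0.0446, 0.2406]
eef_rot: [[0.894, 0.448, 0.002], [0.448, -0.894, 0.0], [0.002, 0.001, -1.0]]
wrist_force: [0.7, -0.6, -0.5]
gripper_width: 0.0006
grip_force: 0.0
```

>>> apply_moves(rows="0 0 0 0 0 0 0; 0 0 0 0 0 0 0; 0 0 0 0 0 0 0")

```text
time: 14.12
position: [0.5949, 0.0445, 0.2385]
eef_rot: [[0.894, 0.448, -0.002], [0.448, -0.894, -0.0], [-0.001, -0.001, -1.0]]
wrist_force: [-0.0, -0.4, -0.2]
gripper_width: 0.0002
grip_force: 0.0
```

```bash
python3 w.py 4
```

```text
14.125 [0.5949 0.0445 0.2385] [[0.894, 0.448, -0.002], [0.448, -0.894, -0.0], [-0.001, -0.001, -1.0]] 0.00019384888965600912 [-0.01 -0.38 -0.16] [ 0.04  0.19  1.93 -0.    1.02  1.14]
coral [416. 246.] [ 382  212   69   72 3742] z99 0.0411 topmean [ 0.601  -0.0607  0.0379] bbox [ 0.56  -0.096  0.016] [ 0.635 -0.025  0.043] rect [597.9 -60.7] [74.3 71.3] 6
   quadfit apex [ 0.5999 -0.062 ]
blue [417.  31.] [403  14  28  34 573] z99 0.021 topmean [0.7735 0.041  0.0182] bbox [0.763 0.027 0.016] [0.784 0.055 0.022] rect [773.4  41. ] [20.8 27.3] 1
   quadfit apex [0.7741 0.0407]
blue [188. 111.] [175  97  27  30 487] z99 0.0211 topmean [0.6177 0.1989 0.0182] bbox [0.606 0.186 0.016] [0.629 0.213 0.022] rect [617.7 199.6] [29.4 20.5] 63
   quadfit apex [0.6176 0.1992]
blue [318. 199.] [ 278  162   71   65 2189] z99 0.0396 topmean [0.5962 0.0456 0.0366] bbox [0.572 0.018 0.016] [0.623 0.091 0.041] rect [597.9  52.7] [70.7 52.2] 76
   quadfit apex [0.5955 0.045 ]
```

Both casts are unmoved and the hand is about 20 cm above them.

```bash
python3 -c "
from station import job
print(job.hand_in())"
```

```text
the job is handed in; nothing more can be done
None
```

I touched the coral shell first, then the large blue fish, each at about 6 N for roughly half a second; neither moved, the hand finished about 20 cm above them, and the job is handed in at about 14 s of the 48 s limit.

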